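# Turn the coupler carousel to the front and lock it

### The arm

A 6-joint arm with a two-finger parallel gripper is mounted at the origin on the work surface. World frame = base frame: x ahead of the robot, y to its left, z up, the work surface at z = 0. Lengths are in mm, angles in degrees, forces in N, time in s.
With the tool pointing down it reaches from about 425 to 925 mm from the base axis. Payload 12.5 kg.
Tool frame: the origin (TCP) lies on the centre line of the jaws, within the pads' length; the fingertips stand 25 mm ahead of it and the grasp point (between the pads) lies 6 mm ahead of it; z points along the fingers, y is the direction in which the jaws open and shut (so a half turn about z gives the same grasp; the last joint's range is limited). The gripper opens to 85 mm and grips with 20 to 120 N. Pads are 22 mm wide; open, the fingers measure 114 mm over their backs; the gripper's body (76 mm by 85 mm) begins 54 mm behind the grasp point. The pads swing forward as they close: fully open they stand 13 mm farther back than shut.
Start: joints at [-82.082, 28.126, 89.318, -0, 62.55, -6.05], TCP at [150.892, -606.526, 256.327] pointing down, gripper open.
Joint ranges: [-177.58, 177.58], [-47.91, 125.51], [2.72, 160], [-65.01, 245.01], [3.68, 167.84], [-153.87, 153.87]. Speed limits (degrees/s): [127.2, 127.2, 159.86, 180, 180, 180].

### API

Orientations are given as [roll, pitch, yaw] about the fixed x, y, z axes, in that order (R = Rz(yaw) Ry(pitch) Rx(roll)).
In Python, from workcell import status, imaging, sign_off gives the robot as it stands. The module is installed in compiled form; this text tells all that it offers.
- The arm moves only by the tool send_rows, never from a script. Its argument "plan" is a list that holds one entry, the list of rows, each a list of 5 numbers: the shift along the tool's x, y, z in units of 50 mm (1.0 is 50 mm), then the turn about the tool's z in units of 8 degrees (1.0 is 8 degrees), then the finger opening in mm, from 0 to 85.4. A call has 1 to 5 rows; each row is the pose to reach, as a shift and turn from the pose commanded when the call began, along the tool's axes at that moment; what a row does not reach only later rows make up. A row lasts 1/10 s, in which the tool goes at most 50 mm and 8.59 degrees, less where a joint would pass 70% of its speed; a pose out of reach is approached as far as the arm can. A call with a gripper value outside its range is refused whole. The fingers move at their own pace and stop on an object; "force" is the grip in N (left out, the last holds). Time passes only in rows, so rows that repeat a pose let the fingers close. It gives the time, the measured TCP pose, the force and the opening at its end, in the units of the state.
- status.get_state(): the state, without advancing time (a new reading comes with each control period).
- imaging.get_image(name): name is "side" or "top" or "wrist"; returns the picture (384x512x3 uint8, red, green, blue); there is no depth.
- imaging.get_calibration(name): a dict with "fx", "fy", "cx", "cy" (pixels), "eye" and "attitude" of the camera in the world. Camera axes: x right, y down, z forward; pixel columns grow to the right and rows downward; lengths in mm; the calibration is good to about 2 mm. The wrist camera is an equidistant fisheye: a pixel r from the principal point sees the ray r / f radians off the axis. A picture is of the moment at which its call begins: read the wrist's pose just before it. get_calibration takes no time and is no camera call; for the wrist camera it gives the pose at the moment of the call.
- sign_off(): hands the job in, once; it reports no verdict.
The state is a dict: "clock": time; "joint_pos": joint angles; "joint_vel": joint speeds; "tau": joint torques, N m; "ee_pos": TCP position; "orientation": TCP orientation; "contact_force": force on the tool from outside, world axes, zero at the start; "moment": the same for the moment, N m; "grip_width": finger opening in mm.
Only numpy, scipy, OpenCV 4.12 (cv2) and the standard library are available. Lean on these libraries where they do the work, as an engineer would, in place of code of your own. Each camera call takes 0.05 s, during which the arm holds its last target.

### The job

Turn the parts carousel by pressing the fingertips down on its sprung grip ring and dragging the ring round, until the orange bin stands at the orange lock block on the foot; press gently, never with more than 20 N, and do not touch the bins or use the pin for turning. Let go of the ring, then take the red-headed lock pin from its grey holder and put it upright through the hole in the ring, fully home in the orange block's socket, so that the carousel is locked, and release it. Leave the power adapter, the black switch box and the white router where they are.

Things in the scene. Friction and masses are not known exactly. Their poses are not given: they have to be found in the camera images.
- base: Black round foot of the carousel, 224 mm across, fixed to the bench. Origin: on the bench, on the carousel's vertical axis; z up. Its own -x axis is the carousel's front: the orange lock block stands there, with an orange pointer tongue, 20 mm wide and 12 mm high, reaching out to 192 mm from the axis past the ring. The foot's place and yaw differ each time.
- carousel (a joint): Angle of the turning part (bins and grip ring together) on the foot, rad, counter-clockwise seen from above positive; it may turn without limit either way within -7 to 14. At 0, and again at 6.283, the orange bin and the ring's hole are exactly at the front, over the orange block. It starts 0.9 to 5.4. A drag of about 0.32 N m must be overcome (about 2.5 N along the ring); it stays where it is left.
- bins: Six open bins fixed in a circle on the turning part, five white and one orange, holding couplers. Origin on the axis at bench level, orange bin along its own -x. They reach out to 87 mm from the axis and up to 82 mm over the bench. Not to be touched.
- ring_low (a point): Point on the axis, 50 mm over the bench, where the ring's top lies at its LOWEST setting. The real ring top is 0 to 24 mm higher, set differently each time and NOT measured: feel for it. The flat ring turns with the bins and is sprung: it sinks 0.4 mm per N pressed (10 mm at most) and comes back. Fingertips pressed on it with 6 to 12 N and moved along the circle carry it by friction; lighter ones slip.
- ring_axis (a point): Point on the bench on the axis, for the grip ring's shape: grey, 24-sided, flat smooth top, 8 mm thick, from 105 to 150 mm from the axis, outside the bins. Its stretch beside the orange bin is orange and has an 18 mm square hole right through, centred 132.5 mm from the axis, exactly above the socket when the carousel is at the front.
- socket (a point): Centre of the mouth of the socket in the orange lock block (40 x 40 mm, 30 mm high), 132.5 mm from the axis at the foot's front, 30 mm over the bench and below the ring. Round vertical hole, 14 mm wide, 24 mm deep, its mouth chamfered by 2 mm.
- pin_center (a point): Lock pin, 112 mm long, upright: steel shaft 12 mm thick with a bevelled foot, and a red cylindrical head 22 mm thick that takes up the top 34 mm. The point is half-way up (56 mm over the foot): the head's centre is 39 mm above this point. At the start the pin stands in a hole of its holder, its foot 6 mm over the bench. Fully home in the socket its foot is again 6 mm over the bench, so this point is then 62 mm over the bench. Mass about 80 g.
- holder: Grey fixed block, 60 x 60 x 30 mm, origin under its centre, with a central hole 14 mm wide and 24 mm deep in which the pin stands.
- adapter: Black power adapter, 75 x 45 x 32 mm, loose; leave it alone. It and the holder stand on opposite sides of the carousel, either way round.
- switchbox: Black network switch box, 100 x 160 x 27 mm, loose, beyond the carousel; leave it alone.
- router: White router, 150 x 150 x 40 mm, loose, beyond the carousel; leave it alone.
Not all that is in view belongs to the job. What is shaped like the part that bears pin_center but blue or purple is not meant.

How it is judged (in metres and radians):
On the way, in this order (a step that is already met when the one before it is completed fails the run):
1. with the pin still in its holder, the orange bin stands at the orange block (within 0.04 rad), at rest and not touched by the fingers ((value of joint carousel between -0.04 and 0.04 rad or value of joint carousel between 6.24319 and 6.32319 rad) and velocity of joint carousel between -0.03 and 0.03 rad/s and distance of pin_center from where it was at the start of the episode below 0.012 m and contact force between base and the fingers below 0.2 N), for 0.2 s.
2. the pin has been lifted out of its holder (height (world z) of pin_center above 0.1 m), for 0.1 s.
At the end, for the whole second after the job is handed in: the orange bin is at the orange block (carousel angle within 0.04 rad of 0 or of one full turn) and at rest; the pin stands upright (within 0.1 rad) through the ring's hole in the block's socket, within 6 mm of its centre and within 4 mm of fully home; the pin is released ((value of joint carousel between -0.04 and 0.04 rad or value of joint carousel between 6.24319 and 6.32319 rad) and velocity of joint carousel between -0.03 and 0.03 rad/s and horizontal distance between pin_center and socket below 0.006 m and height (world z) of pin_center below 0.066 m and angle between pin_center's own z axis and vertical below 0.1 rad); the robot touches nothing.
It fails at once if more than 20 N on the carousel, its ring, foot or lock block, from anything (contact force between base and anything else above 20 N).
It fails at once if the bins touched by the robot (contact force between bins and the fingers above 0.5 N or contact force between bins and the arm above 0.5 N).
It fails at once if the adapter moved by more than 15 mm (distance of adapter from where it was at the start of the episode above 0.015 m).
It fails at once if the switchbox moved by more than 15 mm (distance of switchbox from where it was at the start of the episode above 0.015 m).
It fails at once if the router moved by more than 15 mm (distance of router from where it was at the start of the episode above 0.015 m).
It also fails if it takes over 72 s, if anything falls off the work surface, if the arm or the gripper's body presses on something with over 40 N, if the wrist force passes 120 N, or if a joint passes its speed limit or range.

## Working session

There is one attempt and no reset: what is moved stays moved. The work goes in short steps, Python scripts to look and compute and a tool call to move; the robot and the scene stay as the last step left them, time stands still between calls to the robot, and variables do not carry over. Pictures are saved under pics/ and viewed, and the job is handed in when it is done.

Besides the shell and the picture viewer there is one more tool, called after "Call:" as name([rows], argument=value, ...), one row to a line, values as JSON. send_rows: Moves the arm, as the interface text tells. Its arguments: {"type":"object","properties":{"plan":{"type":"array","items":{"type":"array","items":{"type":"array","items":{"type":"number"}}}},"force":{"type":"number"}},"required":["plan"]}

```bash
mkdir -p pics; cat > h.py <<'E'
import numpy as np, cv2, json
from workcell import status, imaging
def snap(n,f):
    c=imaging.get_calibration(n); im=imaging.get_image(n); cv2.imwrite('pics/'+f+'.png',im[:,:,::-1]); np.save('pics/'+f+'.npy',im); json.dump({k:np.array(v).tolist() for k,v in c.items()},open('pics/'+f+'.json','w')); return im,c
E
python3 - <<'E'
from h import *
print(status.get_state())
for n in ['side','top','wrist']:
    im,c=snap(n,n+'0'); print(n,c)
E
```

```text
{'clock': 0.0, 'joint_pos': array([-8.20810534e+01,  2.81654348e+01,  8.93512777e+01, -1.08260536e-03,
        6.25494392e+01, -6.05020222e+00]), 'joint_vel': array([ 0.07476998,  0.09810977,  0.01015458, -0.12814314, -0.01954772,
        0.02219695]), 'tau': array([-7.88712368e-04, -6.18443370e+01, -2.61588800e+01, -1.40969164e-04,
        4.11360888e-03,  2.20919969e-05]), 'ee_pos': array([ 150.8667222 , -606.30506687,  255.70683853]), 'orientation': array([-1.79934116e+02, -6.01758478e-03,  1.39696450e+01]), 'contact_force': array([ 0.23548767,  0.45077176, -0.15791109]), 'moment': array([ 0.03793237, -0.00148592, -0.00195175]), 'grip_width': 85.78845642883985}
side {'fx': 370.9463174856049, 'fy': 370.9463174856049, 'cx': 259.7097161834683, 'cy': 191.5625740388931, 'eye': array([ 458.5819833 , -772.10725063,  578.67202655]), 'attitude': array([-125.17074149,    0.28143262,   -8.93987417])}
top {'fx': 438.4480977178464, 'fy': 438.4480977178464, 'cx': 253.69771844881348, 'cy': 191.04933108078785, 'eye': array([ 438.00117502,  -28.32019343, 1041.61469875]), 'attitude': array([-172.35306681,   -0.49126875,  -89.37917225])}
wrist {'fx': 297.3186396354542, 'fy': 297.3186396354542, 'cx': 250.85569353166585, 'cy': 193.077575204086, 'eye': array([ 216.54403512, -590.58360461,  372.32452695]), 'attitude': array([ 1.64510387e+02,  9.32731085e-02, -7.60062143e+01])}
```

View pics/side0.png

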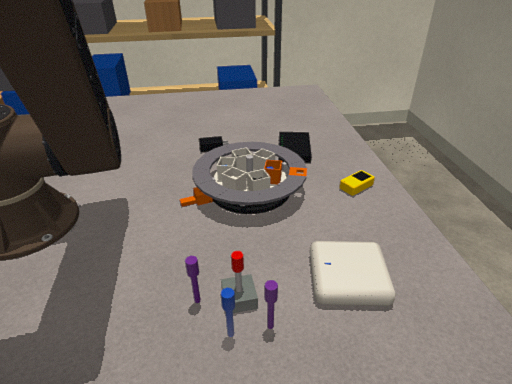

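View pics/top0.png

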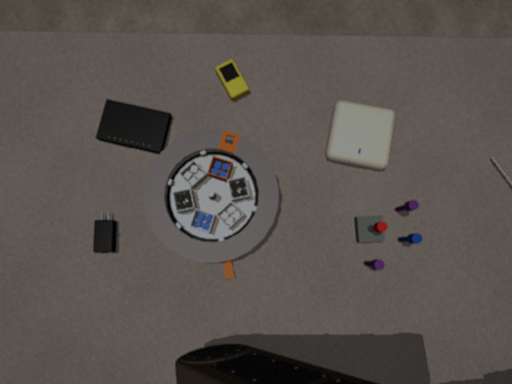

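View pics/wrist0.png

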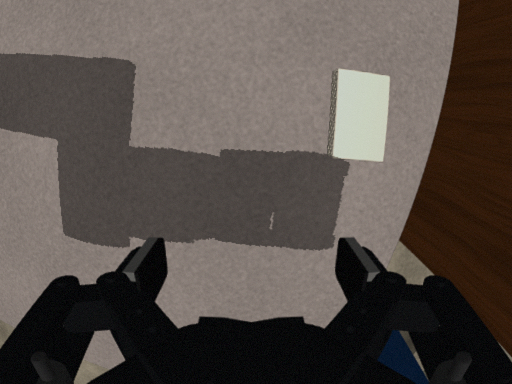

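```bash
cat >> h.py <<'E'
from scipy.spatial.transform import Rotation as Ro
def load(f):
    c=json.load(open('pics/'+f+'.json')); return np.load('pics/'+f+'.npy'),c
def rays(c,uv,fish=False):
    uv=np.atleast_2d(np.array(uv,float)); x=(uv[:,0]-c['cx'])/c['fx']; y=(uv[:,1]-c['cy'])/c['fy']
    if fish:
        r=np.hypot(x,y)+1e-12; d=np.c_[x/r*np.sin(r),y/r*np.sin(r),np.cos(r)]
    else: d=np.c_[x,y,np.ones_like(x)]
    return d@Ro.from_euler('xyz',c['attitude'],degrees=True).as_matrix().T
def onz(c,uv,z,fish=False):
    d=rays(c,uv,fish); e=np.array(c['eye']); return e+d*((z-e[2])/d[:,2])[:,None]
def proj(c,P,fish=False):
    P=np.atleast_2d(P); q=(P-np.array(c['eye']))@Ro.from_euler('xyz',c['attitude'],degrees=True).as_matrix()
    if fish:
        r=np.hypot(q[:,0],q[:,1])+1e-12; th=np.arctan2(r,q[:,2]); q=np.c_[q[:,0]/r*th,q[:,1]/r*th]
    else: q=q[:,:2]/q[:,2:]
    return q*[c['fx'],c['fy']]+[c['cx'],c['cy']]
def tri(c1,p1,c2,p2,f1=False,f2=False):
    d1=rays(c1,p1,f1)[0];d2=rays(c2,p2,f2)[0];e1=np.array(c1['eye']);e2=np.array(c2['eye'])
    s=np.linalg.lstsq(np.c_[d1,-d2],e2-e1,rcond=None)[0];a=e1+d1*s[0];b=e2+d2*s[1];return (a+b)/2,np.linalg.norm(a-b)
E
python3 - <<'E'
from h import *
for n in ['top0','side0']:
    im,c=load(n); h=cv2.cvtColor(im,cv2.COLOR_RGB2HSV)
    for nm,lo,hi in [('orange',4,14),('red',-4,3)]:
        H=h[:,:,0].astype(int);H[H>170]-=180
        m=((H>=lo)&(H<=hi)&(h[:,:,1]>160)&(h[:,:,2]>70)).astype('uint8')
        N,l,s,ce=cv2.connectedComponentsWithStats(m)
        for i in range(1,N):
            if s[i,4]>15: print(n,nm,s[i],ce[i].round(1))
im,c=load('top0'); cv2.imwrite('pics/t0c.png',cv2.resize(im[110:290,130:300,::-1],None,fx=3.3,fy=3.3,interpolation=2))
im,c=load('side0'); cv2.imwrite('pics/s0c.png',cv2.resize(im[120:230,170:320,::-1],None,fx=5,fy=5,interpolation=2))
E
```

```text
top0 orange [219 131  20  22 246] [228.2 142.2]
top0 orange [228 162   4  14  20] [229.5 167.8]
top0 orange [224 261  11  17 128] [228.6 269. ]
top0 red [377 222  10  10  81] [381.3 226.4]
side0 orange [264 160  19  24 295] [274. 170.]
side0 orange [289 167  18   9 131] [297.5 171.1]
side0 orange [180 187  33  19 311] [196.  198.3]
side0 red [231 251  12  22 216] [237.  260.9]
```

View pics/t0c.png

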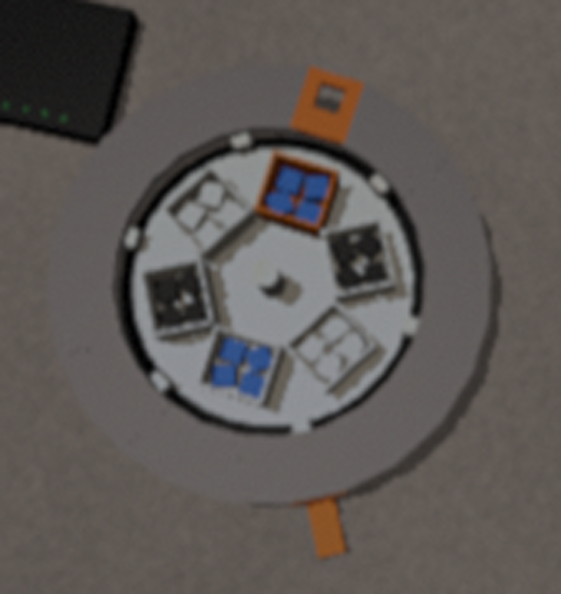

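View pics/s0c.png

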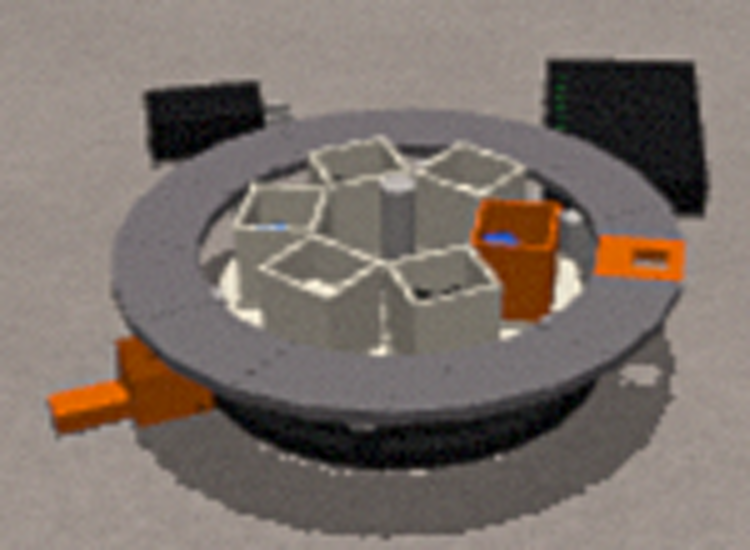

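```bash
python3 - <<'E'
from h import *
im,c=load('top0'); print(im[200,140:185:3].tolist()); print(im[200,255:285:2].tolist())
im,c=load('side0'); print(im[172,184:216:3].tolist())
out=[]
for n,th,box in [('top0',0,(130,300,120,280)),('side0',0,(170,320,130,225))]:
    im,c=load(n); b=cv2.GaussianBlur(im,(3,3),0).astype(int); d=b[:,:,2]-b[:,:,0]
    v=np.clip(128+d*6,0,255).astype('uint8')[box[2]:box[3],box[0]:box[1]]
    cv2.imwrite(f'pics/br_{n}.png',cv2.resize(v,None,fx=4,fy=4,interpolation=0))
E
```

```text
[[100, 92, 87], [96, 90, 85], [98, 94, 92], [98, 93, 92], [98, 92, 92], [98, 94, 93], [99, 95, 93], [98, 93, 93], [75, 72, 70], [12, 10, 11], [94, 95, 98], [142, 145, 147], [48, 45, 42], [33, 32, 30], [31, 31, 30]]
[[68, 70, 70], [37, 36, 36], [94, 89, 88], [98, 94, 93], [98, 92, 92], [98, 93, 92], [97, 92, 91], [96, 92, 91], [97, 93, 92], [97, 92, 91], [96, 92, 91], [94, 90, 89], [62, 58, 56], [65, 60, 58], [96, 89, 85]]
[[154, 143, 135], [154, 145, 137], [151, 142, 135], [119, 113, 115], [120, 113, 119], [118, 112, 116], [113, 105, 107], [119, 113, 116], [114, 110, 112], [116, 108, 104], [88, 80, 75]]
```

View pics/br_top0.png

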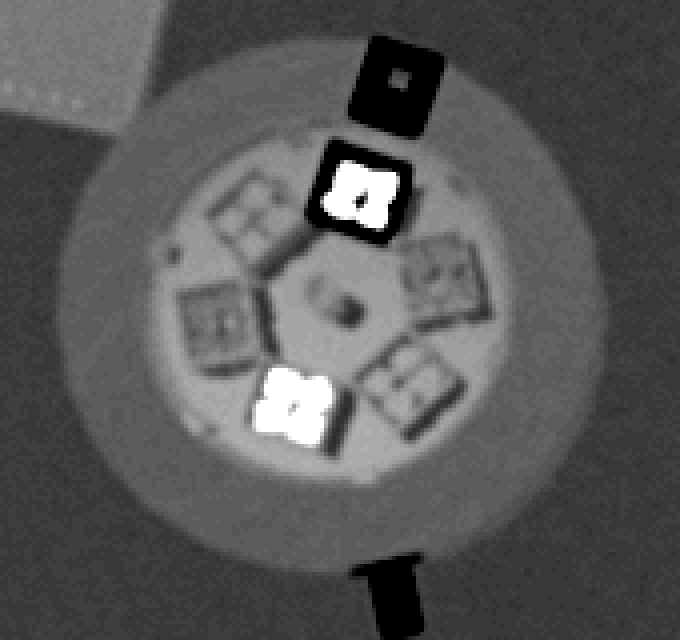

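View pics/br_side0.png

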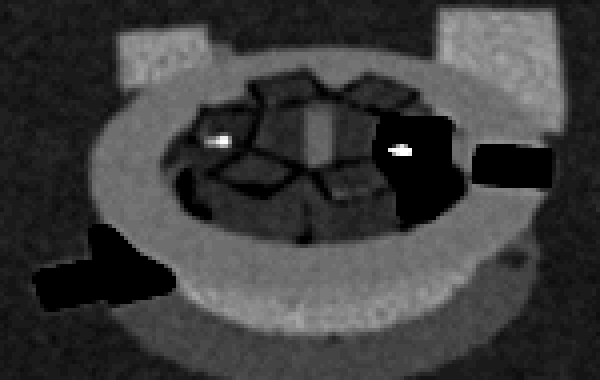

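```bash
cat > ring.py <<'E'
from h import *
from scipy.optimize import least_squares
def chan(im):
    b=cv2.GaussianBlur(im,(5,5),0).astype(float); return b[:,:,2]-b[:,:,0]
def edge(d,cx,cy,ang,r0,r1,th,inside=True):
    # outward: last r where d>th before dropping
    rr=np.arange(r0,r1,0.25); v=cv2.remap(d.astype('float32'),(cx+rr*np.cos(ang)).astype('float32')[None],(cy+rr*np.sin(ang)).astype('float32')[None],1)[0]
    i=np.where(v<th)[0]
    if len(i)==0 or i[0]==0: return None
    return cx+rr[i[0]]*np.cos(ang),cy+rr[i[0]]*np.sin(ang)
E
python3 - <<'E'
from ring import *
im,ct=load('top0'); d=chan(im); print('ring',d[200,148:160].mean(),'bg',d[230:240,200:215].mean(), d[275:285,150:170].mean())
T=[]
for a in np.radians(np.arange(0,360,4)):
    A=np.degrees(a)
    if 60<A<100 or 205<A<300: continue
    p=edge(d,212,196,a,58,80,-9)
    if p: T.append(p)
im,cs=load('side0'); d=chan(im); print('ring',d[172,195:210].mean(),'bg',d[150,100:150].mean())
S=[]
# rear arc: scan columns upward from ring
for u in range(200,300):
    if u<230 or 273<u: continue
    col=d[130:160,u]; i=np.where(col>-11)[0]
    S.append((u,130+i[0]))
T=np.array(T);S=np.array(S);print(len(T),len(S), S[::6].tolist())
def res(p):
    x,y,z=p
    a=onz(ct,T,z)[:,:2]-[x,y]; b=onz(cs,S,z)[:,:2]-[x,y]
    return np.r_[np.hypot(*a.T)-149.5,(np.hypot(*b.T)-149.5)]
r=least_squares(res,[550,0,60],loss='soft_l1'); print(r.x,res(r.x).round(1).tolist())
x,y,z=r.x
# hole + tongue
for z0 in (z,): print('hole/orange',onz(ct,[[228.2,142.2]],z0),onz(cs,[[297.5,171.1]],z0))
print('tongue',onz(ct,[[228.6,269]],12))
print(tri(ct,[[228.2,142.2]],cs,[[297.5,171.1]]))
print('pin',tri(ct,[[381.3,226.4]],cs,[[237,260.9]]))
E
```

```text
ring -5.583333333333333 bg 4.54 -11.485
ring -3.466666666666667 bg -14.2
58 44 [[230, 144], [236, 143], [242, 142], [248, 142], [254, 142], [260, 142], [266, 143], [272, 144]]
[566.15125552  48.2469831  223.96779214] [-11.6, -9.8, -9.4, -6.3, -5.6, -3.1, -0.2, -0.2, 1.1, 1.9, 4.4, 3.6, 5.0, 5.8, 6.1, 6.2, 2.8, 1.7, 1.0, 0.1, -0.4, -0.9, -2.5, -3.2, -3.1, -4.9, -5.8, -7.3, -8.8, -9.9, -12.5, -14.1, -14.4, -16.6, -18.8, -19.6, -21.8, -24.0, -25.7, -26.1, -29.6, -31.3, -32.9, -42.5, -41.7, -38.8, -37.7, -36.6, -34.9, -32.7, -31.8, -29.5, -27.6, -25.2, -23.3, -20.5, -19.0, -16.2, 11.4, 10.9, 6.3, 5.8, 5.4, 5.0, 4.6, 0.0, -0.3, -0.6, -0.9, -1.2, -1.4, -1.6, -1.8, -1.9, -2.0, -2.1, -2.2, -2.2, -2.2, -2.2, -6.5, -2.1, -1.9, -1.8, -1.6, -1.4, -1.2, -0.9, -0.7, -0.4, -0.0, 0.3, 0.7, 5.4, 5.9, 6.3, 6.8, 7.3, 12.0, 12.5, 13.1, 13.7]
hole/orange [[641.36815613  15.55880058 223.96779214]] [[ 612.11761663 -222.46490288  223.96779214]]
tongue [[393.72032065  20.43050423  12.        ]]
(array([680.9680169 ,  24.09540303,  64.84980965]), np.float64(0.046283670798959745))
pin (array([ 489.82045789, -308.80379866,  104.16652863]), np.float64(2.1791442282957987))
```

```bash
python3 - <<'E'
from ring import *
im,ct=load('top0'); d=chan(im)
T=[]
for a in np.radians(np.arange(0,360,4)):
    A=np.degrees(a)
    if 60<A<100 or 205<A<300: continue
    p=edge(d,212.5,196,a,58,80,-8.7)
    if p: T.append(p)
T=np.array(T); print(np.hypot(*(T-[212.5,196]).T).round(1).tolist())
im,cs=load('side0'); d=chan(im)
S=[]
for a in np.radians(np.arange(170,372,4)):
    A=np.degrees(a)
    pass
S=np.array([(u,130+np.where(d[130:160,u]>-9)[0][0]) for u in range(232,272)])
def f(p,z):
    a=onz(ct,T,z)[:,:2]-p[:2]; return np.hypot(*a.T)-p[2]
for z in (50,58,62,66,70,74):
    r=least_squares(f,[566,40,150],args=(z,),loss='soft_l1'); x,y,R=r.x
    b=onz(cs,S,z)[:,:2]-[x,y]
    print(z,r.x.round(1),'rms',np.std(r.fun).round(2),'side R',np.median(np.hypot(*b.T)).round(1),'orange',onz(ct,[[228.2,142.2]],z)[0,:2].round(1))
E
```

```text
[69.0, 69.3, 68.5, 68.8, 68.7, 69.2, 69.7, 69.0, 69.2, 69.0, 69.8, 68.7, 69.0, 69.0, 68.8, 68.2, 67.0, 67.0, 67.0, 67.0, 67.2, 67.5, 67.2, 67.8, 68.5, 68.2, 68.5, 68.3, 68.5, 69.0, 68.5, 68.5, 69.2, 68.8, 68.5, 69.3, 68.8, 68.5, 68.8, 69.2, 68.2, 68.5, 68.5, 67.0, 66.8, 67.2, 67.0, 66.5, 66.7, 67.0, 66.5, 66.7, 66.8, 67.0, 67.0, 67.5, 67.2, 67.8]
50 [559.4  58.1 154.8] rms 2.21 side R 176.9 orange [684.6  24.9]
58 [558.4  57.5 153.6] rms 2.19 side R 162.8 orange [682.6  24.5]
62 [557.9  57.1 152.9] rms 2.18 side R 155.6 orange [681.7  24.3]
66 [557.4  56.8 152.3] rms 2.17 side R 148.4 orange [680.7  24. ]
70 [556.9  56.4 151.7] rms 2.16 side R 141.2 orange [679.7  23.8]
74 [556.4  56.1 151.1] rms 2.15 side R 134.1 orange [678.7  23.6]
```

Call:
send_rows([
  [[0.75,-0.5,0,0,0],[1.5,-1.0,0,0,0],[2.25,-1.5,0,0,0],[3.0,-2.0,0,0,0],[3.75,-2.5,0,0,0]],
])

```text
clock: 0.65
ee_pos: [303.5, -438.5, 256.2]
orientation: [-180.0, 0.0, 13.9]
contact_force: [1.0, 0.2, -0.6]
grip_width: 12.3
```

Call:
send_rows([
  [[0.7,-0.5,0,0,0],[1.4,-1.0,0,0,0],[2.1,-1.5,0,0,0],[2.8,-1.9,0,0,0],[2.8,-1.9,0,0,0]],
])

```text
clock: 1.15
ee_pos: [417.9, -311.1, 256.3]
orientation: [-180.0, -0.0, 14.2]
contact_force: [-1.5, 0.3, -0.3]
grip_width: -0.1
```

```bash
python3 - <<'E'
from h import *
s=status.get_state();print(s['clock'],s['ee_pos'],s['orientation'],s['contact_force'],s['grip_width'])
im,c=snap('wrist','w1'); print(c)
E
```

```text
1.15 [ 417.88054739 -311.07035791  256.29835157] [-1.79984239e+02 -2.41387651e-02  1.41975949e+01] [-1.5131106   0.32059931 -0.25219007] -0.11091409398733211
{'fx': 297.3186396354542, 'fy': 297.3186396354542, 'cx': 250.85569353166585, 'cy': 193.077575204086, 'eye': array([ 483.43538351, -294.97631893,  372.85084141]), 'attitude': array([ 1.64529391e+02,  5.25754555e-02, -7.57777767e+01])}
```

View pics/w1.png

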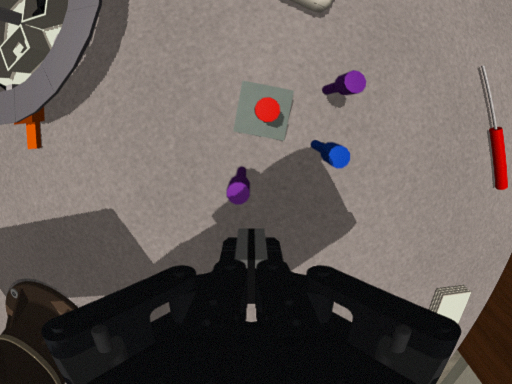

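```bash
python3 - <<'E'
from h import *
im,c=load('w1'); h=cv2.cvtColor(im,cv2.COLOR_RGB2HSV)
H=h[:,:,0].astype(int);H[H>170]-=180
for nm,lo,hi in [('red',-5,4),('purple',130,165),('blue',105,125),('tongue',4,14)]:
    m=((H>=lo)&(H<=hi)&(h[:,:,1]>140)&(h[:,:,2]>50)).astype('uint8'); m[250:]=0
    N,l,s,ce=cv2.connectedComponentsWithStats(m)
    for i in range(1,N):
        if s[i,4]>60:
            print(nm,s[i],ce[i].round(1),'z118',onz(c,[ce[i]],118,True)[0,:2].round(1),'z110',onz(c,[ce[i]],110,True)[0,:2].round(1),'z12',onz(c,[ce[i]],12,True)[0,:2].round(1))
print('holder',onz(c,[[240,83],[294,91],[287,140],[235,132]],30,True)[:,:2].round(1),onz(c,[[240,83],[294,91],[287,140],[235,132]],30,True)[:,:2].mean(0))
_,ct=load('top0');_,cs=load('side0')
for z in (30,): print('top holder',onz(ct,[[357,217],[383,216],[384,242],[357,243]],30)[:,:2].round(1))
print(tri(c,[[266.9,109.5]],ct,[[381.3,226.4]],True))
E
```

```text
red [255  97  25  25 493] [267.1 109.3] z118 [ 489.7 -307.3] z110 [ 489.9 -307.7] z12 [ 492.3 -312.5]
red [489 127  19  63 799] [498.8 157.9] z118 [ 524.1 -574.1] z110 [ 525.4 -582.9] z12 [ 541.1 -690.2]
purple [339  71  27  22 399] [353.6  81.4] z118 [ 535.5 -374.4] z110 [ 537.1 -376.9] z12 [ 557.1 -407.4]
purple [227 177  22  27 423] [237.5 191.5] z118 [ 413.5 -300.2] z110 [ 411.3 -300.4] z12 [ 384.4 -302.4]
blue [311 141  39  27 608] [333.  153.2] z118 [ 468.3 -373.5] z110 [ 467.8 -376. ] z12 [ 462.  -406.2]
tongue [ 14 107  30  42 564] [ 33.1 128.8] z118 [426.5 -75.9] z110 [424.7 -69.1] z12 [402.8  15.2]
holder [[ 513.8 -274.3]
 [ 520.7 -336. ]
 [ 463.4 -342.9]
 [ 457.5 -282.5]] [ 488.83946954 -308.89897471]
top holder [[ 516.2 -275.3]
 [ 519.2 -335.6]
 [ 459.4 -336.2]
 [ 456.4 -274. ]]
(array([ 490.21019316, -307.60652042,  108.44219993]), np.float64(0.9273732688556903))
```

Call:
send_rows([
  [[0.54,-0.6,0,-1,0],[1.08,-1.2,0,-2,0],[1.62,-1.8,0,-3,0],[2.16,-2.4,0,-4,0],[2.7,-3.0,0,-5,0]],
])

```text
clock: 1.7
ee_pos: [510.6, -135.5, 256.2]
orientation: [180.0, 0.0, 54.2]
contact_force: [0.5, -1.2, -0.0]
grip_width: -0.1
```

Call:
send_rows([
  [[0.8,-0.12,0,-1,0],[1.6,-0.24,0,-2,0],[2.4,-0.36,0,-3,0],[3.2,-0.48,0,-4,0],[4.0,-0.6,0,-5,0]],
])

```text
clock: 2.2
ee_pos: [604.4, 43.8, 256.1]
orientation: [-180.0, 0.0, 94.2]
contact_force: [0.6, -0.5, -0.1]
grip_width: 0.1
```

```bash
python3 - <<'E'
from h import *
s=status.get_state();print(s['clock'],s['ee_pos'],s['orientation'],s['contact_force'],s['joint_pos'])
im,c=snap('wrist','w2'); print(c)
E
```

```text
2.2 [604.38027705  43.77346931 256.10533589] [-1.79982574e+02  1.62644734e-02  9.42306692e+01] [ 0.61310702 -0.52361882 -0.13871418] [-2.09396322e+00  2.65855008e+01  9.21101165e+01 -2.06142246e-02
  6.13199122e+01 -6.31473433e+00]
{'fx': 297.3186396354542, 'fy': 297.3186396354542, 'cx': 250.85569353166585, 'cy': 193.077575204086, 'eye': array([599.66284019, 110.64436435, 372.63581869]), 'attitude': array([1.64559200e+02, 6.49324082e-02, 4.25777337e+00])}
```

View pics/w2.png

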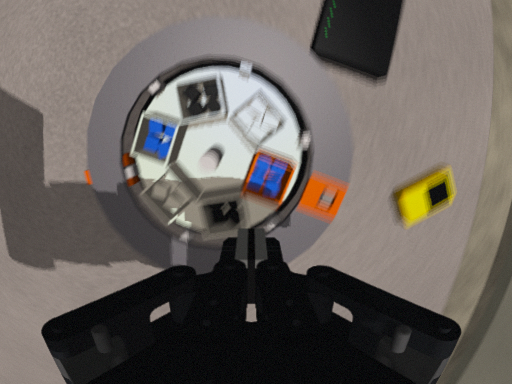

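```bash
python3 - <<'E'
from ring import *
im,c=load('w2'); d=chan(im); h=cv2.cvtColor(im,cv2.COLOR_RGB2HSV)
cc=(220,135)
E=[]
for A in list(range(140,290,3))+[-60,-57,-54]+list(range(-20,10,3)):
    if 150<A<172: continue
    a=np.radians(A); b=d[:,:]
    rr=np.arange(105,150,0.5); v=cv2.remap(d.astype('float32'),(cc[0]+rr*np.cos(a)).astype('float32')[None],(cc[1]+rr*np.sin(a)).astype('float32')[None],1)[0]
    g=np.gradient(cv2.GaussianBlur(v[None],(9,1),2)[0]); i=np.argmin(g); E.append((cc[0]+rr[i]*np.cos(a),cc[1]+rr[i]*np.sin(a)))
E=np.array(E)
for z in (58,62,66,70):
    f=lambda p:np.hypot(*(onz(c,E,z,True)[:,:2]-p[:2]).T)-p[2]
    r=least_squares(f,[557,57,150],loss='soft_l1'); print(z,r.x.round(1),np.median(abs(r.fun)))
H=h[:,:,0].astype(int)
m=((H>=4)&(H<=14)&(h[:,:,1]>150)).astype('uint8');m[:,:302]=0;m[230:]=0
ys,xs=np.nonzero(m);print(len(xs),xs.mean(),ys.mean(),onz(c,[[xs.mean(),ys.mean()]],66,True))
E
```

```text
58 [561.   61.3 153.6] 0.6337613209400388
62 [561.5  61.9 151.7] 0.6248617725842678
66 [562.   62.6 149.7] 0.6159744433124672
70 [562.5  63.2 147.7] 0.6070995855174743
1137 321.6490765171504 196.6033421284081 [[683.13686951  27.93941745  66.        ]]
```

Call:
send_rows([
  [[0.4,0.25,0.3,-0.9,0],[0.8,0.5,0.6,-1.8,0],[1.2,0.75,1.0,-2.7,0],[1.6,1.0,1.4,-3.6,0],[1.9,1.1,1.8,-4.5,0]],
])

```text
clock: 2.75
ee_pos: [653.0, 141.8, 165.1]
orientation: [-180.0, 0.0, 130.2]
contact_force: [-0.5, -0.3, -0.5]
grip_width: -0.3
```

Call:
send_rows([
  [[0,0,0,0,0],[0,0,0,0,0]],
])

```text
clock: 2.95
ee_pos: [652.1, 141.0, 166.1]
orientation: [-179.9, -0.0, 129.8]
contact_force: [-0.3, -0.7, 0.9]
grip_width: 0.0
```

```bash
python3 - <<'E'
from h import *
s=status.get_state();print(s['clock'],s['ee_pos'],s['orientation'],s['contact_force'],s['joint_pos'])
im,c=snap('wrist','w3'); print(c); snap('top','t3')
E
```

```text
2.95 [652.09608857 141.03498552 166.0753864 ] [-1.79940581e+02 -1.76039210e-02  1.29781578e+02] [-0.26327385 -0.7488216   0.91507726] [ 6.54148778e+00  3.68035165e+01  8.80546545e+01 -2.17339784e-02
  5.52011778e+01 -3.32276870e+01]
{'fx': 297.3186396354542, 'fy': 297.3186396354542, 'cx': 250.85569353166585, 'cy': 193.077575204086, 'eye': array([609.31944847, 192.4816837 , 282.62742844]), 'attitude': array([1.64614321e+02, 7.94904684e-02, 3.98053495e+01])}
```

View pics/w3.png

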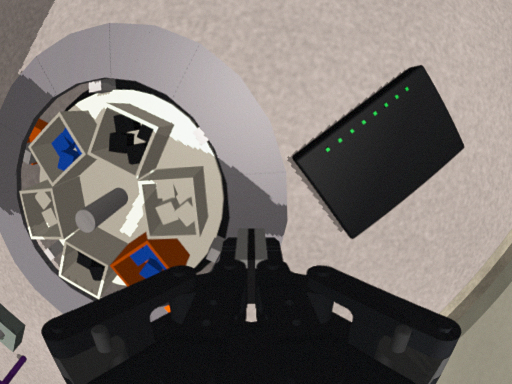

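View pics/t3.png

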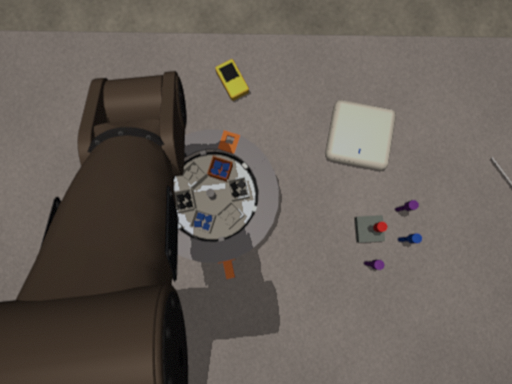

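```bash
cat >> ring.py <<'E'
def fit(f,cc,angs,r0,r1,zs,guess,fish=True,Rf=None):
    im,c=load(f); d=cv2.GaussianBlur(chan(im),(5,5),0); E=[]
    for A in angs:
        a=np.radians(A); rr=np.arange(r0,r1,0.5); v=cv2.remap(d.astype('float32'),(cc[0]+rr*np.cos(a)).astype('float32')[None],(cc[1]+rr*np.sin(a)).astype('float32')[None],1)[0]
        g=np.gradient(v); i=np.argmin(g); E.append((cc[0]+rr[i]*np.cos(a),cc[1]+rr[i]*np.sin(a)))
    E=np.array(E); o=im.copy()
    for p in E: cv2.circle(o,tuple(int(round(x)) for x in p),1,(0,255,0),-1)
    cv2.imwrite('pics/fit_'+f+'.png',o[:,:,::-1])
    for z in zs:
        g=lambda p:np.hypot(*(onz(c,E,z,fish)[:,:2]-p[:2]).T)-(p[2] if Rf is None else Rf)
        r=least_squares(g,guess,loss='soft_l1',f_scale=0.7); print(f,z,r.x.round(1),np.median(abs(r.fun)).round(2))
    return E
E
python3 - <<'E'
from ring import *
fit('w3',(120,165),list(range(-100,14,3)),120,185,(58,62,66,70),[557,57,150])
fit('top0',(212.5,196),[a for a in range(0,360,4) if not(65<a<95 or 200<a<300)],60,76,(58,62,66,70),[557,57,150],False)
E
```

```text
w3 58 [559.1  54.4 155.4] 0.29
w3 62 [560.   56.9 152.7] 0.28
w3 66 [560.9  59.4 149.9] 0.28
w3 70 [561.8  61.8 147.1] 0.27
top0 58 [557.1  57.3 153.2] 2.15
top0 62 [556.6  56.9 152.6] 2.15
top0 66 [556.2  56.6 151.9] 2.14
top0 70 [555.7  56.2 151.3] 2.13
```

View pics/fit_w3.png

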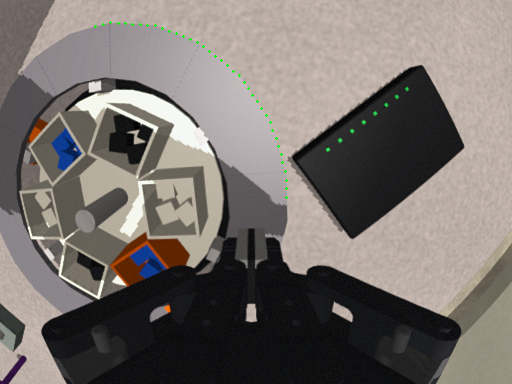

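View pics/fit_top0.png

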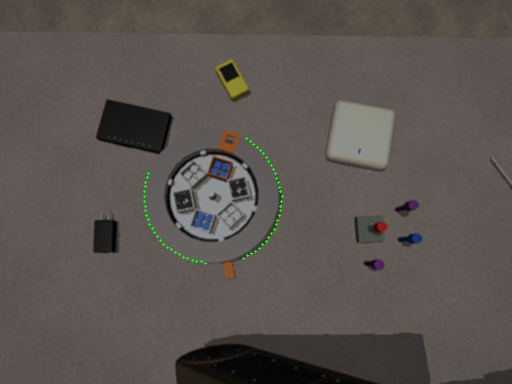

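Call:
send_rows([
  [[0,0.05,0.4,0,0],[0,0.1,0.8,0,0],[0,0.1,1.1,0,0],[0,0.1,1.3,0,0],[0,0.1,1.3,0,0]],
])

```text
clock: 3.55
ee_pos: [655.6, 144.8, 100.4]
orientation: [-179.9, -0.0, 129.9]
contact_force: [-0.3, -1.3, -0.2]
grip_width: -0.1
```

Call:
send_rows([
  [[0,0,0.03,0,0],[0,0,0.06,0,0],[0,0,0.06,0,0]],
])

```text
clock: 3.85
ee_pos: [656.1, 145.4, 98.8]
orientation: [180.0, 0.0, 130.0]
contact_force: [-0.7, -0.3, 0.1]
grip_width: 0.2
```

Call:
send_rows([
  [[0,0,0.03,0,0],[0,0,0.05,0,0],[0,0,0.05,0,0]],
])

```text
clock: 4.15
ee_pos: [655.9, 145.4, 95.7]
orientation: [-180.0, -0.0, 130.0]
contact_force: [0.0, -1.0, -1.1]
grip_width: -0.1
```

Call:
send_rows([
  [[0,0,0.02,0,0],[0,0,0.04,0,0],[0,0,0.04,0,0]],
])

```text
clock: 4.45
ee_pos: [655.8, 145.3, 93.6]
orientation: [-180.0, -0.0, 130.0]
contact_force: [0.6, 0.0, -0.3]
grip_width: 0.3
```

Call:
send_rows([
  [[0,0,0.02,0,0],[0,0,0.04,0,0],[0,0,0.04,0,0]],
])

```text
clock: 4.75
ee_pos: [655.9, 145.3, 91.6]
orientation: [-180.0, -0.0, 130.0]
contact_force: [0.1, -0.1, 0.1]
grip_width: 0.1
```

Call:
send_rows([
  [[0,0,0.02,0,0],[0,0,0.04,0,0],[0,0,0.04,0,0]],
])

```text
clock: 5.05
ee_pos: [656.0, 145.4, 89.9]
orientation: [180.0, 0.0, 130.0]
contact_force: [-0.6, -0.2, 3.6]
grip_width: 0.1
```

```bash
cat > arc.py <<'E'
import numpy as np,sys
# R, start phi, yaw, step deg, n  -> rows
C=np.array([560.5,59.5])
def rows(phi,yaw,R,step,n,R0=None):
    y=np.radians(yaw); tx=np.array([np.cos(y),np.sin(y)]); ty=np.array([np.sin(y),-np.cos(y)])
    p0=(R0 or R)*np.array([np.cos(np.radians(phi)),np.sin(np.radians(phi))])
    for k in range(1,n+1):
        a=np.radians(phi+step*k); d=R*np.array([np.cos(a),np.sin(a)])-p0
        print([round(float(d@tx)/50,3),round(float(d@ty)/50,3),0,round(-step*k/8,3)])
E
python3 -c "
from arc import *
rows(42,130,128,-4,5)
print()
rows(0,90,128,-6,5)"
```

```text
[-0.179, -0.0, 0, 0.5]
[-0.357, -0.012, 0, 1.0]
[-0.534, -0.037, 0, 1.5]
[-0.709, -0.074, 0, 2.0]
[-0.88, -0.124, 0, 2.5]

[-0.268, -0.014, 0, 0.75]
[-0.532, -0.056, 0, 1.5]
[-0.791, -0.125, 0, 2.25]
[-1.041, -0.221, 0, 3.0]
[-1.28, -0.343, 0, 3.75]
```

Call:
send_rows([
  [[0,0,0.02,0,0],[0,0,0.04,0,0],[0,0,0.04,0,0]],
])

```text
clock: 5.35
ee_pos: [656.0, 145.4, 88.2]
orientation: [180.0, 0.0, 130.0]
contact_force: [-2.0, -1.2, 7.0]
grip_width: -0.2
```

Call:
send_rows([
  [[-0.18,0,0.03,0.5,0],[-0.36,-0.012,0.03,1.0,0],[-0.535,-0.037,0.03,1.5,0],[-0.71,-0.074,0.03,2.0,0],[-0.88,-0.124,0.03,2.5,0]],
])

```text
clock: 5.85
ee_pos: [679.8, 107.7, 87.2]
orientation: [179.9, 0.0, 109.8]
contact_force: [-3.7, 1.6, 10.2]
grip_width: 0.1
```

```bash
python3 - <<'E'
from h import *
s=status.get_state();print(s['clock'],s['ee_pos'],s['orientation'],s['contact_force'])
snap('top','t4')
im,c=load('t4');cv2.imwrite('pics/t4c.png',cv2.resize(im[100:300,120:320,::-1],None,fx=2.8,fy=2.8))
p=s['ee_pos'][:2]-[560.5,59.5];print(np.hypot(*p),np.degrees(np.arctan2(p[1],p[0])))
E
```

```text
5.85 [679.75091219 107.65884551  87.20624051] [1.79943083e+02 2.23095825e-03 1.09809546e+02] [-3.73957664  1.59105705 10.17177145]
128.60814304831197 21.99105691453436
```

View pics/t4c.png

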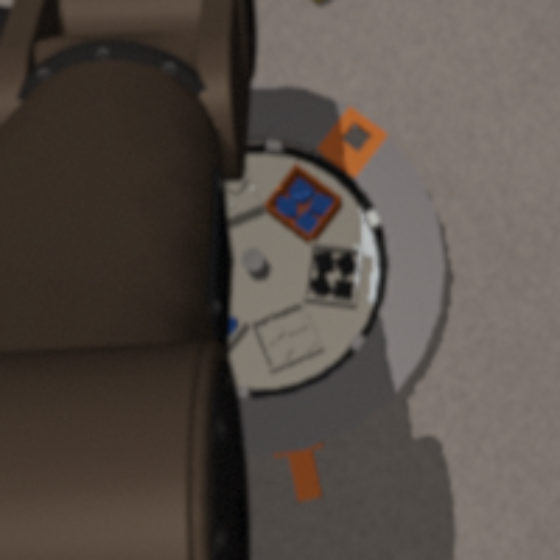

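```bash
python3 -c "
from arc import *
rows(22,110,128.5,-6,5)"
```

```text
[-0.269, -0.005, 0, 0.75]
[-0.536, -0.037, 0, 1.5]
[-0.798, -0.098, 0, 2.25]
[-1.052, -0.186, 0, 3.0]
[-1.296, -0.299, 0, 3.75]
```

Call:
send_rows([
  [[-0.269,-0.005,0,0.75,0],[-0.536,-0.037,0,1.5,0],[-0.798,-0.098,0,2.25,0],[-1.052,-0.186,0,3.0,0],[-1.296,-0.299,0,3.75,0]],
])

```text
clock: 6.4
ee_pos: [688.0, 41.5, 87.3]
orientation: [179.9, -0.0, 79.7]
contact_force: [-3.2, 2.8, 9.9]
grip_width: 0.2
```

Call:
send_rows([
  [[-0.269,-0.005,0,0.75,0],[-0.536,-0.037,0,1.5,0],[-0.798,-0.098,0,2.25,0],[-1.052,-0.186,0,3.0,0],[-1.296,-0.299,0,3.75,0]],
])

```text
clock: 6.9
ee_pos: [662.0, -19.7, 87.3]
orientation: [179.9, -0.1, 49.7]
contact_force: [-1.1, 4.0, 9.3]
grip_width: 0.0
```

```bash
python3 - <<'E'
from h import *
s=status.get_state();print(s['clock'],s['ee_pos'],s['orientation'],s['contact_force'])
p=s['ee_pos'][:2]-[560.5,59.5];print(np.hypot(*p),np.degrees(np.arctan2(p[1],p[0])))
im,c=snap('side','s5')
cv2.imwrite('pics/s5c.png',cv2.resize(im[110:240,150:330,::-1],None,fx=4,fy=4))
E
```

```text
6.9 [662.02455507 -19.73052444  87.30748167] [ 1.79896641e+02 -9.85133038e-02  4.97178587e+01] [-1.14777547  3.98629661  9.27299242]
128.7816418770895 -37.968744394858696
```

View pics/s5c.png

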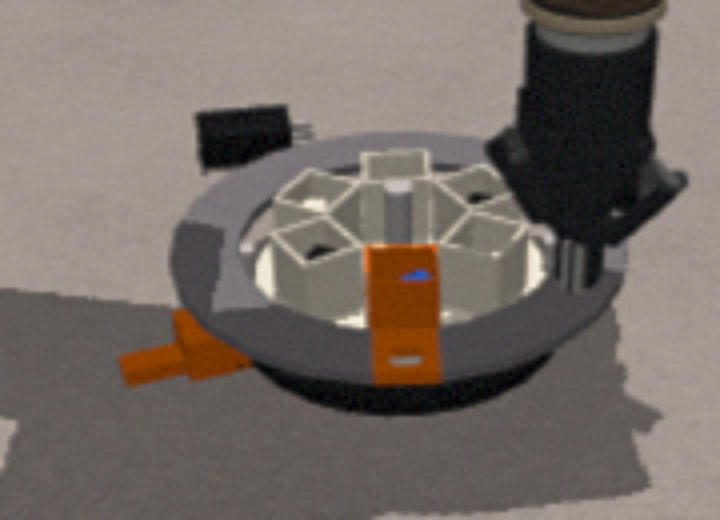

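Call:
send_rows([
  [[-0.269,-0.005,0,0.75,0],[-0.536,-0.037,0,1.5,0],[-0.798,-0.098,0,2.25,0],[-1.052,-0.186,0,3.0,0],[-1.296,-0.299,0,3.75,0]],
])

```text
clock: 7.45
ee_pos: [609.1, -59.8, 87.3]
orientation: [179.9, -0.2, 19.7]
contact_force: [1.2, 3.6, 10.0]
grip_width: 0.3
```

Call:
send_rows([
  [[-0.269,-0.005,0,0.75,0],[-0.536,-0.037,0,1.5,0],[-0.798,-0.098,0,2.25,0],[-1.052,-0.186,0,3.0,0],[-1.296,-0.299,0,3.75,0]],
])

```text
clock: 7.95
ee_pos: [543.2, -68.1, 87.3]
orientation: [180.0, -0.2, -10.3]
contact_force: [2.3, 1.1, 10.3]
grip_width: 0.3
```

```bash
cat > meas.py <<'E'
from h import *
import sys
s=status.get_state();print(s['clock'],s['ee_pos'].round(1),s['orientation'].round(1),s['contact_force'].round(1))
C=np.array([560.5,59.5]); p=s['ee_pos'][:2]-C;print(np.hypot(*p),np.degrees(np.arctan2(p[1],p[0])))
for n in ['side','top']:
    im,c=snap(n,n[0]+sys.argv[1])
    b=(150,330,110,240) if n=='side' else (130,310,110,290)
    cv2.imwrite('pics/'+n[0]+sys.argv[1]+'c.png',cv2.resize(im[b[2]:b[3],b[0]:b[1],::-1],None,fx=3.3,fy=3.3,interpolation=2))
E
python3 meas.py 6
```

```text
7.95 [543.2 -68.1  87.3] [180.   -0.2 -10.3] [ 2.3  1.1 10.3]
128.80791347635943 -97.71501983284256
```

View pics/s6c.png

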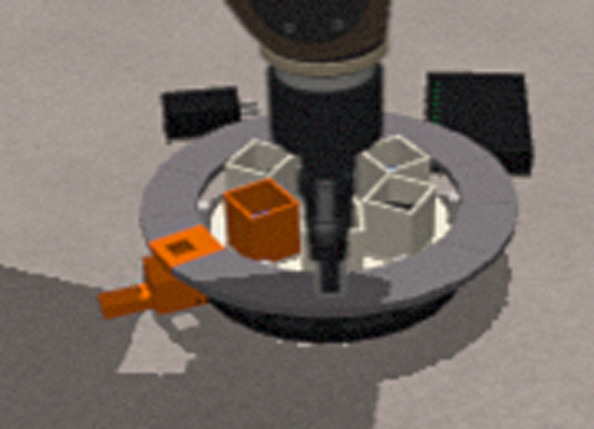

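View pics/t6c.png

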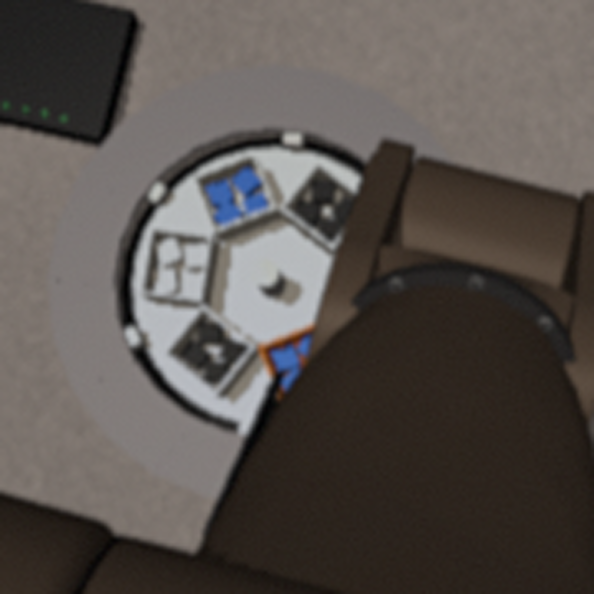

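```bash
python3 - <<'E'
from h import *
_,c=load('s6'); C=np.array([560.5,59.5])
def A(p): q=p[:2]-C; return np.hypot(*q).round(1),(np.degrees(np.arctan2(q[1],q[0]))%360).round(2)
# patch corners in crop
cr=np.array([[149,242],[205,226],[224,245],[174,266]])/3.3+[150,110]
for z in (62.5,): 
    P=onz(c,cr,z); print(P.round(1)[:,:2].tolist(),A(P.mean(0)))
h=onz(c,[np.array([183,246])/3.3+[150,110]],62.5)[0]; print('hole',h,A(h))
im,ct=load('top0');
cv2.imwrite('pics/tong.png',cv2.resize(im[250:290,205:255,::-1],None,fx=12,fy=12,interpolation=2))
im,cs=load('side0');cv2.imwrite('pics/tongs.png',cv2.resize(im[175:220,170:230,::-1],None,fx=10,fy=10,interpolation=2))
E
```

```text
[[416.3, 13.3], [459.3, 28.7], [472.1, 0.0], [434.0, -21.7]] (np.float64(127.3), np.float64(205.31))
hole [441.54182037   3.708574    62.5       ] (np.float64(131.4), np.float64(205.13))
```

View pics/tong.png

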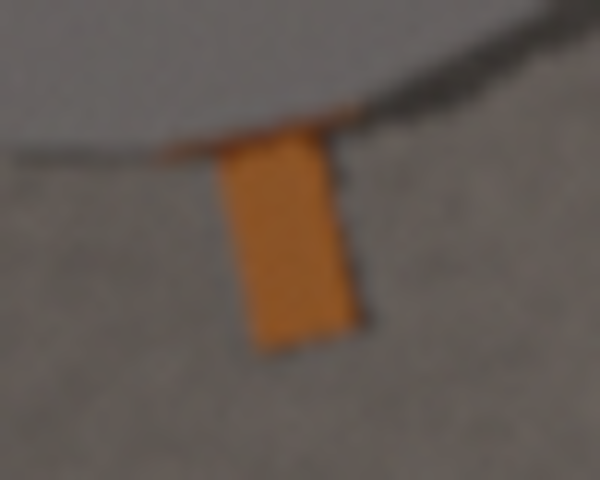

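View pics/tongs.png

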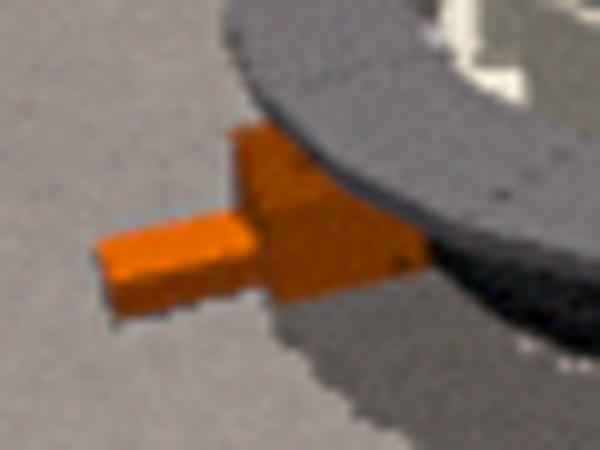

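```bash
python3 - <<'E'
from h import *
_,ct=load('top0');_,cs=load('side0'); C=np.array([560.5,59.5])
def A(p): q=p[:2]-C; return np.hypot(*q).round(1),(np.degrees(np.arctan2(q[1],q[0]))%360).round(2)
t=onz(ct,np.array([[258,350],[362,325],[322,130],[220,150]])/12+[205,250],12)
s=onz(cs,np.array([[97,243],[118,278],[258,248],[240,215]])/10+[170,175],12)
for P in (t,s):
    print(P[:,:2].round(1).tolist()); a=(P[0]+P[1])/2;b=(P[2]+P[3])/2
    d=b-a; print('tip',A(a),'base',A(b),'dir',np.degrees(np.arctan2(d[1],d[0])),'width',np.linalg.norm((P[0]-P[1])), 'axis from tip192', a[:2]+192*(d/np.linalg.norm(d))[:2])
E
```

```text
[[370.6, 24.8], [375.5, 4.9], [412.5, 13.3], [408.4, 32.9]]
tip (np.float64(192.7), np.float64(193.38)) base (np.float64(154.4), np.float64(193.64)) dir 12.358875463378807 width 20.50147831105632 axis from tip192 [560.58434044  55.98891942]
[[371.7, 22.0], [377.3, 5.9], [412.7, 13.1], [408.3, 28.5]]
tip (np.float64(191.5), np.float64(193.76)) base (np.float64(154.9), np.float64(194.48)) dir 10.743967948855236 width 17.08215305561263 axis from tip192 [563.10181634  49.72927623]
```

```bash
python3 -c "
from arc import *
rows(-98,-10,128.5,-3.75,3)"
```

```text
[-0.168, 0.0, 0, 0.469]
[-0.336, -0.01, 0, 0.938]
[-0.503, -0.032, 0, 1.406]
```

Call:
send_rows([
  [[-0.168,0,0,0.469,0],[-0.336,-0.01,0,0.938,0],[-0.503,-0.032,0,1.406,0],[-0.503,-0.032,0,1.406,0]],
])

```text
clock: 8.45
ee_pos: [517.7, -61.8, 87.0]
orientation: [180.0, -0.1, -21.4]
contact_force: [-3.1, -2.2, 9.7]
grip_width: -0.1
```

Call:
send_rows([
  [[0,0,-0.08,0,0],[0,0,-0.2,0,0],[0,0,-0.6,0,0],[0,0,-1.2,0,0],[0,0,-1.8,-1,0]],
])

```text
clock: 8.95
ee_pos: [517.7, -61.6, 177.1]
orientation: [180.0, 0.0, -13.2]
contact_force: [0.1, -0.1, -0.1]
grip_width: 0.1
```

```bash
python3 meas.py 7
```

```text
8.95 [517.7 -61.6 177.1] [180.    0.  -13.2] [ 0.1 -0.1 -0.1]
128.47073364112717 -109.4649493771368
```

View pics/s7c.png

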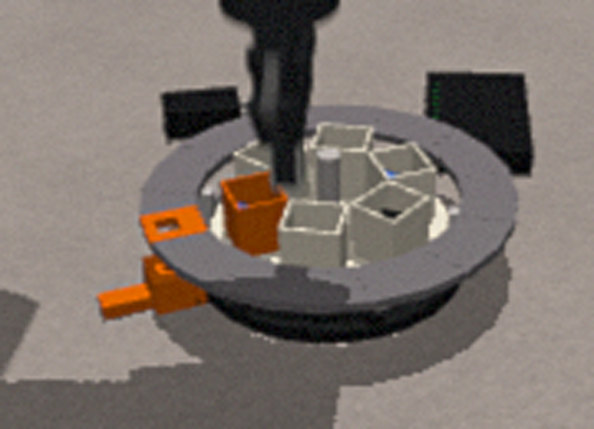

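Call:
send_rows([
  [[-0.36,0,0,-1,0],[-0.72,0,0,-2,0],[-1.08,0,0,-3,0],[-1.44,0,0,-4,0],[-1.7,0,0,-5,0]],
])

```text
clock: 9.55
ee_pos: [433.9, -41.8, 175.8]
orientation: [-180.0, 0.0, 27.0]
contact_force: [0.0, -0.5, 0.1]
grip_width: -0.2
```

Call:
send_rows([
  [[0,0,0,-1,0],[0,0,0,-2,0],[0,0,0,-3,0],[0,0,0,-4,0],[0,0,0,-5,0]],
])

```text
clock: 10.05
ee_pos: [435.0, -42.1, 175.8]
orientation: [-180.0, 0.0, 67.0]
contact_force: [-0.5, 0.3, -0.3]
grip_width: 0.3
```

Call:
send_rows([
  [[0,0,0,-1,0],[0,0,0,-2,0],[0,0,0,-3,0],[0,0,0,-3,0],[0,0,0,-3,0]],
])

```text
clock: 10.55
ee_pos: [435.1, -42.1, 176.0]
orientation: [-180.0, -0.0, 90.4]
contact_force: [-0.9, -0.3, 0.3]
grip_width: -0.3
```

```bash
python3 - <<'E'
from h import *
s=status.get_state();print(s['clock'],s['ee_pos'].round(1),s['orientation'].round(1),s['contact_force'].round(1))
im,c=snap('wrist','w8'); cv2.imwrite('pics/w8c.png',cv2.resize(im[40:190,150:350,::-1],None,fx=4,fy=4,interpolation=2))
print(c['eye'])
E
```

```text
10.55 [435.1 -42.1 176. ] [-180.    -0.    90.4] [-0.9 -0.3  0.3]
[434.7958624   24.87241566 292.52509384]
```

View pics/w8.png

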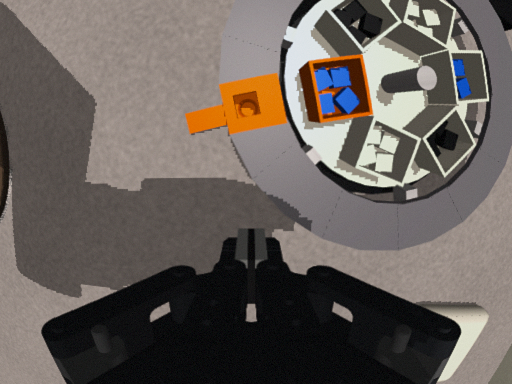

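View pics/w8c.png

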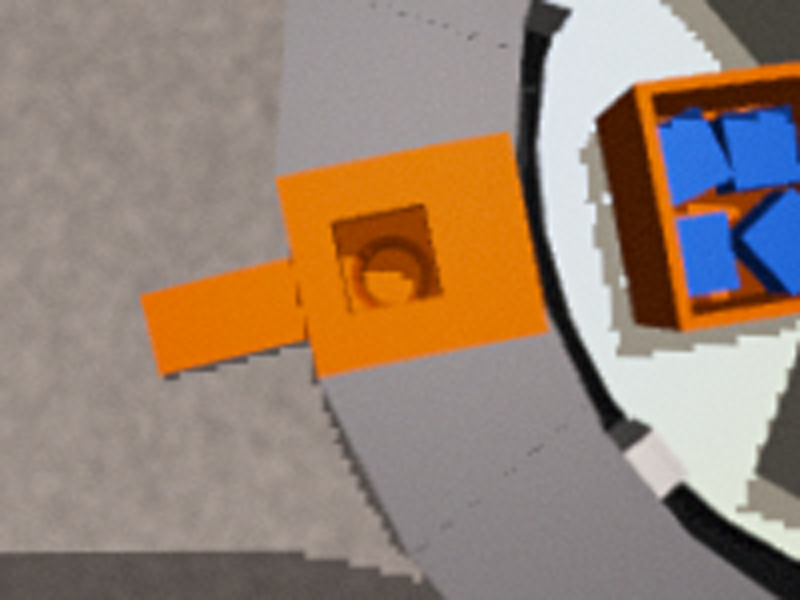

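```bash
python3 - <<'E'
from ring import *
_,c=load('w8')
U=lambda L:np.array(L)/4.+[150,40]
hc=onz(c,U([[332,222],[425,204],[442,295],[350,314]]),66.3,True); hole=hc.mean(0)
pc=onz(c,U([[278,180],[507,133],[550,331],[318,377]]),66.3,True)
so=onz(c,U([[393,272]]),30,True)[0]
tg=onz(c,U([[142,295],[163,376],[306,341],[290,260]]),12,True)
print('hole',hole,'sides',[np.linalg.norm(hc[i]-hc[i-1]).round(1) for i in range(4)]); print('patch',pc.mean(0)); print('socket',so)
def ang(v): return np.degrees(np.arctan2(v[1],v[0]))
print('patch dir',[ang(pc[1]-pc[0]),ang(pc[2]-pc[3])],'hole dir',[ang(hc[1]-hc[0]),ang(hc[2]-hc[3])])
print('tong',tg[:,:2].round(1).tolist(),'dir',[ang(tg[2]-tg[1]),ang(tg[3]-tg[0])],'tip',tg[:2].mean(0))
E
python3 - <<'E'
import sys; sys.path.insert(0,'.')
import os; os.chdir('.')
from ring import *
fit('w8',(385,105),list(range(60,205,3)),100,175,(62,66),[560,58,150])
E
```

```text
hole [431.40762802  31.24495038  66.3       ] sides [np.float64(17.9), np.float64(17.7), np.float64(17.6), np.float64(17.7)]
patch [436.29478032  32.17320943  66.3       ]
socket [432.14595993  29.2971381   30.        ]
patch dir [np.float64(12.28835677689297), np.float64(11.999444768172552)] hole dir [np.float64(11.384261419291564), np.float64(12.208334412251803)]
tong [[372.5, 24.9], [377.3, 5.3], [411.7, 13.3], [407.9, 32.5]] dir [np.float64(13.024542767008867), np.float64(12.097579737357119)] tip [374.92510508  15.12118493  12.        ]
w8 62 [553.6  11.5 108.2] 4.98
w8 66 [551.5  11.7 106.3] 4.89
```

View pics/fit_w8.png

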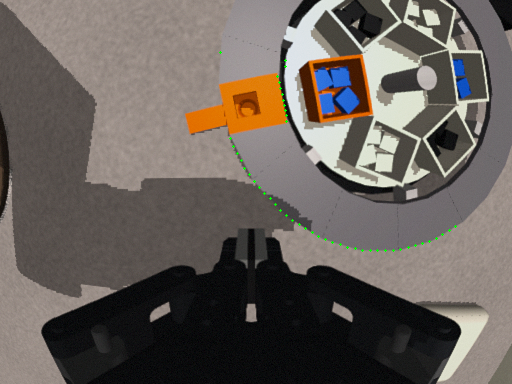

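```bash
python3 - <<'E'
from h import *
im,c=load('w8'); v=im[85:122,228:266,::-1]; cv2.imwrite('pics/w8z.png',cv2.resize(cv2.convertScaleAbs(v,alpha=1.3),None,fx=16,fy=16,interpolation=2))
E
```

```text
(no output)
```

View pics/w8z.png

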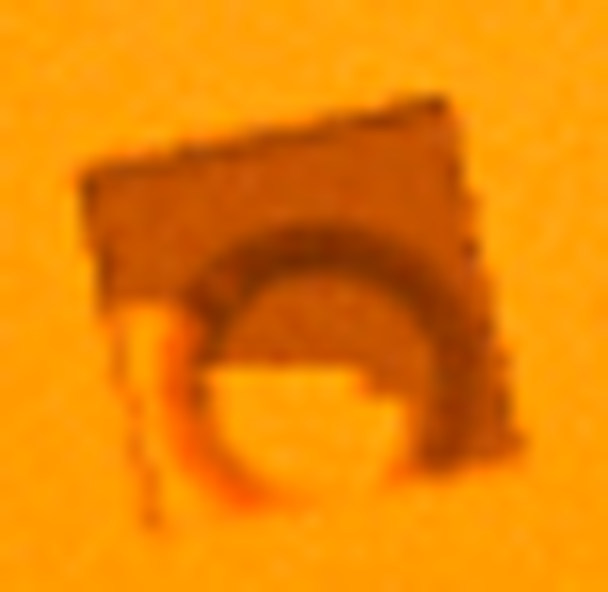

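```bash
python3 - <<'E'
from h import *
_,c=load('w8'); u=np.array([0,0])
h=onz(c,np.array([[85,170],[445,100],[520,445],[150,525]])/16+[227.5,84.5]+0.5,66.3,True).mean(0); s=onz(c,[np.array([322,384])/16+[228,85]],30,True)[0]
print(h,s); 
for fa in (192.6,193.3):
    a=np.radians(fa);t=np.array([-np.sin(a),np.cos(a)]);r=np.array([np.cos(a),np.sin(a)]);d=(s-h)[:2]; print('ccw mm',d@t,'deg',np.degrees(d@t/132.5),'radial',d@r)
    print('axis',s[:2]-132.5*r)
E
```

```text
[431.35899146  31.4812381   66.3       ] [432.04369022  28.41323826  30.        ]
ccw mm 3.143474884384496 deg 1.3593044821177813 radial 0.001054434265567834
axis [561.35266118  57.31721774]
ccw mm 3.143227403762211 deg 1.3591974663051911 radial 0.0394581908608849
axis [560.98989087  58.89482843]
```

Call:
send_rows([
  [[0.1,0.35,0,0,0],[0.2,0.7,0.2,0,0],[0.2,0.7,0.8,0,0],[0.2,0.7,1.4,0,0],[0.2,0.7,1.64,0,0]],
])

```text
clock: 11.1
ee_pos: [469.2, -31.5, 92.1]
orientation: [-179.8, -0.0, 90.5]
contact_force: [-0.4, -0.2, 1.0]
grip_width: 0.3
```

Call:
send_rows([
  [[0,0,0.05,0,0],[0,0,0.08,0,0],[0,0,0.1,0,0],[0,0,0.1,0,0]],
])

```text
clock: 11.5
ee_pos: [470.1, -31.8, 89.9]
orientation: [180.0, 0.0, 90.7]
contact_force: [-2.3, 0.6, 3.1]
grip_width: -0.1
```

Call:
send_rows([
  [[0,0,0.03,0,0],[0,0,0.06,0,0],[0,0,0.065,0,0],[0,0,0.065,0,0]],
])

```text
clock: 11.9
ee_pos: [470.1, -31.8, 86.8]
orientation: [179.9, 0.0, 90.7]
contact_force: [-3.5, -0.4, 10.9]
grip_width: -0.0
```

Call:
send_rows([
  [[-0.012,0.012,0,0,0],[-0.024,0.024,0,0,0],[-0.036,0.036,0,0,0],[-0.047,0.047,0,0,0],[-0.047,0.047,0,0,0]],
])

```text
clock: 12.4
ee_pos: [472.7, -34.2, 86.9]
orientation: [179.9, 0.0, 90.7]
contact_force: [-3.1, -0.0, 9.6]
grip_width: 0.1
```

Call:
send_rows([
  [[0,0,-0.08,0,0],[0,0,-0.3,0,0],[0,0,-0.9,0,0],[-0.1,-0.4,-1.5,0,0],[-0.17,-0.75,-1.78,0,0]],
])

```text
clock: 12.9
ee_pos: [435.2, -43.2, 177.6]
orientation: [179.8, 0.1, 90.7]
contact_force: [-0.1, 0.2, -0.1]
grip_width: 0.2
```

Call:
send_rows([
  [[0,0,0,0,60],[0,0,0,0,60]],
])

```text
clock: 13.1
ee_pos: [435.6, -43.2, 175.6]
orientation: [179.9, 0.0, 90.7]
contact_force: [0.5, -0.5, -0.5]
grip_width: 28.3
```

```bash
python3 - <<'E'
from h import *
s=status.get_state();print(s['clock'],s['ee_pos'].round(1),s['orientation'].round(1),s['contact_force'].round(1),s['grip_width'])
im,c=snap('wrist','w9'); 
v=im[85:122,228:266,::-1]; cv2.imwrite('pics/w9z.png',cv2.resize(cv2.convertScaleAbs(v,alpha=1.3),None,fx=16,fy=16,interpolation=2))
E
```

```text
13.1 [435.6 -43.2 175.6] [179.9   0.   90.7] [ 0.5 -0.5 -0.5] 28.257870957464913
```

View pics/w9z.png

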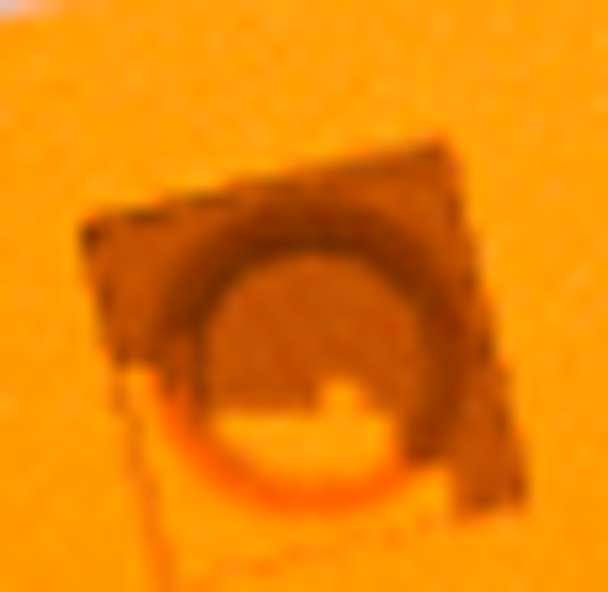

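```bash
python3 - <<'E'
from h import *
_,c=load('w9')
h=onz(c,np.array([[85,225],[445,145],[525,500],[165,577]])/16+[228,85],66.3,True).mean(0); s=onz(c,[np.array([314,356])/16+[228,85]],30,True)[0]
print(h,s)
a=np.radians(192.7);t=np.array([-np.sin(a),np.cos(a)]);r=np.array([np.cos(a),np.sin(a)]);d=(s-h)[:2]; print('ccw mm',d@t,'deg',np.degrees(d@t/132.5),'radial',d@r)
E
```

```text
[432.12274394  27.90012476  66.3       ] [432.19344344  28.81873638  30.        ]
ccw mm -0.8805943514801492 deg -0.38078747021035736 radial -0.27092307914519775
```

Call:
send_rows([
  [[-0.6,0.1,-0.2,0,50],[-1.3,0.2,-0.4,0,50],[-2.0,0.3,-0.4,0,50],[-2.7,0.4,-0.4,0,50],[-3.4,0.5,-0.4,0,50]],
])

```text
clock: 13.65
ee_pos: [462.8, -214.2, 194.1]
orientation: [-180.0, -0.0, 90.7]
contact_force: [0.9, -0.1, 0.8]
grip_width: 50.0
```

Call:
send_rows([
  [[-0.7,0.1,0,0,50],[-1.4,0.2,0,0,50],[-2.1,0.3,0,0,50],[-2.8,0.4,0,0,50],[-3.25,0.52,0,0,50]],
])

```text
clock: 14.15
ee_pos: [490.7, -377.2, 193.5]
orientation: [-180.0, -0.0, 90.7]
contact_force: [0.5, 0.0, -0.2]
grip_width: 50.2
```

Call:
send_rows([
  [[0,0,0.2,0,50],[0,0,0.4,0,50],[0,0,0.4,0,50],[0,0,0.4,0,50]],
])

```text
clock: 14.55
ee_pos: [490.3, -373.8, 174.5]
orientation: [-179.9, -0.1, 90.8]
contact_force: [0.8, -0.3, -0.5]
grip_width: 49.9
```

```bash
python3 - <<'E'
from h import *
s=status.get_state();print(s['clock'],s['ee_pos'].round(1),s['orientation'].round(1),s['contact_force'].round(1),s['grip_width'])
im,c=snap('wrist','w10'); h=cv2.cvtColor(im,cv2.COLOR_RGB2HSV)
H=h[:,:,0].astype(int);H[H>170]-=180
m=((H>=-5)&(H<=4)&(h[:,:,1]>140)&(h[:,:,2]>50)).astype('uint8'); 
N,l,st,ce=cv2.connectedComponentsWithStats(m)
for i in range(1,N):
    if st[i,4]>60: print(st[i],ce[i].round(1),onz(c,[ce[i]],118,True)[0,:2].round(1),onz(c,[ce[i]],113,True)[0,:2].round(1))
E
```

```text
14.55 [ 490.3 -373.8  174.5] [-1.799e+02 -1.000e-01  9.080e+01] [ 0.8 -0.3 -0.5] 49.89246769853265
[ 234   96   38   37 1055] [252.4 113.7] [ 490.2 -307.2] [ 490.3 -307.2]
```

View pics/w10.png

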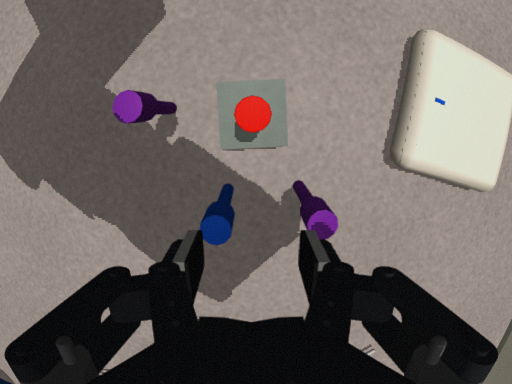

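Call:
send_rows([
  [[0.6,0.01,0,0,50],[1.2,0.016,0,0,50],[1.332,0.016,0,0,50],[1.332,0.016,0.2,0,50],[1.332,0.016,0.4,0,50]],
])

```text
clock: 15.1
ee_pos: [490.5, -308.8, 154.8]
orientation: [179.9, 0.1, 90.7]
contact_force: [-1.3, -0.5, -0.0]
grip_width: 49.7
```

Call:
send_rows([
  [[0,0,0.3,0,50],[0,0,0.6,0,50],[0,0,0.9,0,50],[0,0,0.96,0,50],[0,0,0.96,0,50]],
])

```text
clock: 15.6
ee_pos: [489.9, -308.8, 106.1]
orientation: [-179.9, -0.0, 90.7]
contact_force: [-0.2, -0.1, -0.3]
grip_width: 50.0
```

Call:
send_rows([
  [[0,0,0,0,15],[0,0,0,0,15],[0,0,0,0,15],[0,0,0,0,15],[0,0,0,0,15]],
], force=40)

```text
clock: 16.1
ee_pos: [490.3, -308.5, 107.7]
orientation: [180.0, 0.1, 90.7]
contact_force: [-0.4, -0.0, 6.4]
grip_width: 20.2
```

```bash
python3 - <<'E'
from h import *
s=status.get_state();print(s['clock'],s['ee_pos'].round(1),s['orientation'].round(1),s['contact_force'].round(1),s['moment'],s['grip_width'])
im,c=snap('wrist','w11'); im,c=snap('side','s11');  cv2.imwrite('pics/s11c.png',cv2.resize(im[150:330,150:330,::-1],None,fx=3,fy=3,interpolation=2))
E
```

```text
16.1 [ 490.3 -308.5  107.7] [1.80e+02 1.00e-01 9.07e+01] [-0.4 -0.   6.4] [-0.11205916  0.25919524 -0.05406831] 20.153302298807755
```

View pics/s11c.png

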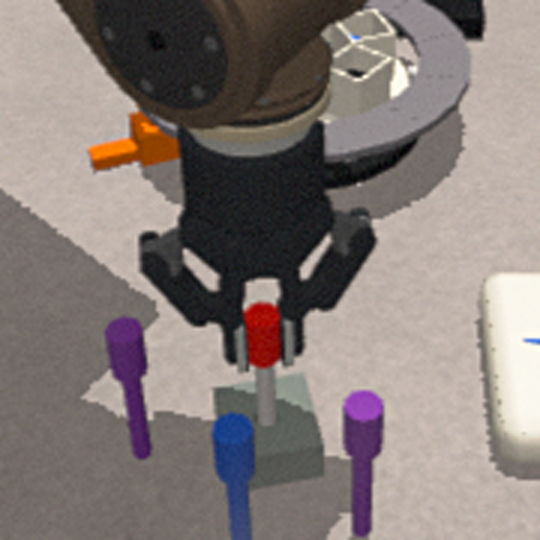

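View pics/w11.png

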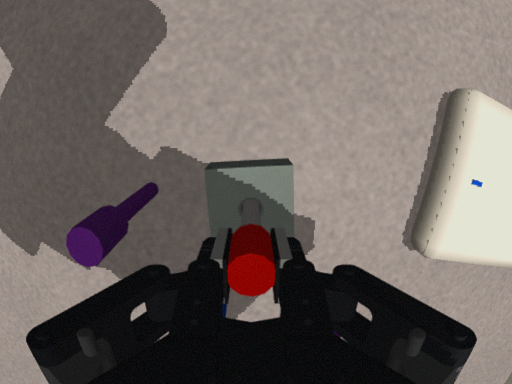

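Call:
send_rows([
  [[0,0,-0.2,0,15],[0,0,-0.5,0,15],[0,0,-1.0,0,15],[0,0,-1.6,0,15],[0,0,-2.0,0,15]],
])

```text
clock: 16.7
ee_pos: [490.3, -308.2, 209.4]
orientation: [179.9, 0.1, 90.7]
contact_force: [0.2, 0.9, -0.0]
grip_width: 20.5
```

Call:
send_rows([
  [[0.6,-0.1,0,0,15],[1.3,-0.22,0,0,15],[2.0,-0.34,0,0,15],[2.7,-0.46,0,0,15],[3.4,-0.58,0,0,15]],
])

```text
clock: 17.2
ee_pos: [458.5, -137.3, 207.6]
orientation: [180.0, 0.0, 90.7]
contact_force: [0.2, 0.7, -0.4]
grip_width: 19.9
```

```bash
python3 - <<'E'
from h import *
s=status.get_state();print(s['clock'],s['ee_pos'].round(1),s['orientation'].round(1),s['contact_force'].round(1),s['moment'],s['grip_width'])
im,c=snap('wrist','w12'); im,c=snap('side','s12');  cv2.imwrite('pics/s12c.png',cv2.resize(im[100:280,150:330,::-1],None,fx=3,fy=3,interpolation=2))
E
```

```text
17.2 [ 458.5 -137.3  207.6] [180.    0.   90.7] [ 0.2  0.7 -0.4] [ 0.00992571 -0.05159668  0.0132631 ] 19.860845603105123
```

View pics/s12c.png

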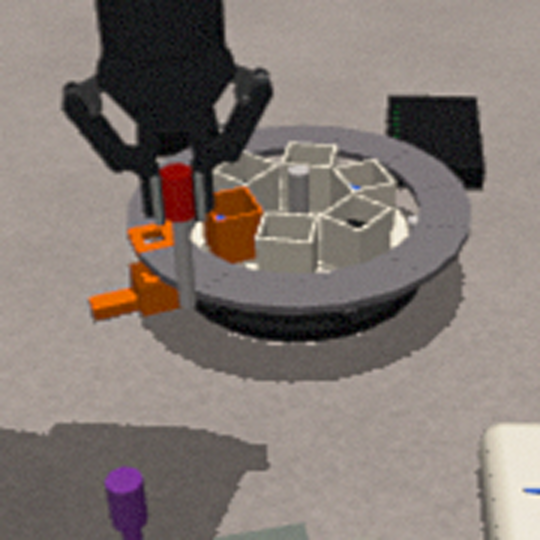

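View pics/w12.png

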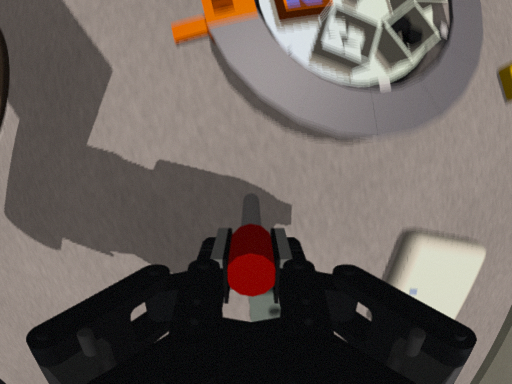

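Call:
send_rows([
  [[0.7,-0.1,0,0,15],[1.5,-0.2,0,0,15],[2.4,-0.35,0,0,15],[3.1,-0.46,0,0,15],[3.29,-0.486,0,0,15]],
])

```text
clock: 17.8
ee_pos: [432.0, 27.7, 207.5]
orientation: [180.0, -0.0, 90.9]
contact_force: [-0.5, -1.2, -1.0]
grip_width: 20.2
```

Call:
send_rows([
  [[0,0,0.2,0,15],[0,0,0.4,0,15],[0,0,0.5,0,15],[0,0,0.5,0,15],[0,0,0.5,0,15]],
])

```text
clock: 18.3
ee_pos: [432.8, 24.9, 181.8]
orientation: [-180.0, 0.0, 90.7]
contact_force: [-1.2, -0.2, -0.8]
grip_width: 19.8
```

```bash
python3 - <<'E'
from h import *
s=status.get_state();print(s['clock'],s['ee_pos'].round(2),s['orientation'].round(2),s['contact_force'].round(1),s['grip_width'])
im,c=snap('wrist','w13'); im2,c2=snap('side','s13')
a=cv2.resize(im[150:300,170:330,::-1],None,fx=2.4,fy=2.4,interpolation=2); b=cv2.resize(im2[140:230,170:266,::-1],None,fx=4,fy=4,interpolation=2)
cv2.imwrite('pics/c13.png',np.hstack([a,b]))
E
```

```text
18.3 [432.8   24.86 181.76] [-179.96    0.     90.65] [-1.2 -0.2 -0.8] 19.810124272034592
```

View pics/c13.png

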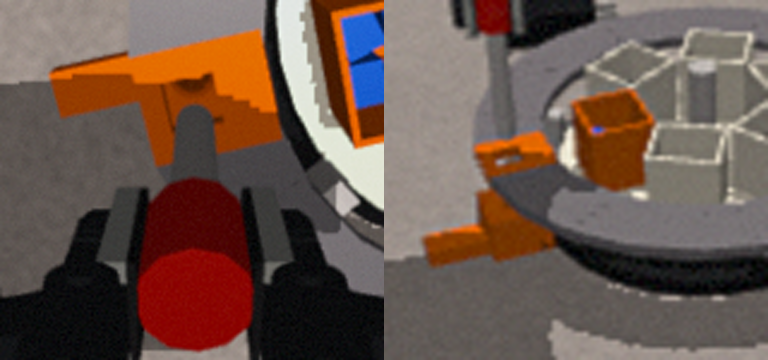

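Call:
send_rows([
  [[0.048,-0.012,0,0,15],[0.048,-0.012,0,0,15],[0.048,-0.012,0,0,15],[0.048,-0.012,0,0,15]],
])

```text
clock: 18.8
ee_pos: [432.0, 28.0, 182.1]
orientation: [180.0, 0.0, 90.7]
contact_force: [0.1, 0.3, -0.5]
grip_width: 20.1
```

```bash
python3 - <<'E'
from h import *
s=status.get_state();print(s['clock'],s['ee_pos'].round(2),s['orientation'].round(2),s['contact_force'].round(1),s['grip_width'])
im,c=snap('wrist','w14'); im2,c2=snap('side','s14')
P=np.array([432.1,28.6])
print('foot px if at socket xy, z 80', proj(c,[[432.1,28.6,80]],True),'hole',proj(c,[[432.1,28.2,66.3]],True))
a=cv2.resize(im[160:250,200:300,::-1],None,fx=7,fy=6.5,interpolation=2)
cv2.imwrite('pics/c14.png',a)
E
```

```text
18.8 [432.01  28.   182.11] [1.7999e+02 1.0000e-02 9.0730e+01] [ 0.1  0.3 -0.5] 20.0963871585312
foot px if at socket xy, z 80 [[250.83797153 200.68914265]] hole [[250.84328071 196.26156917]]
```

View pics/c14.png

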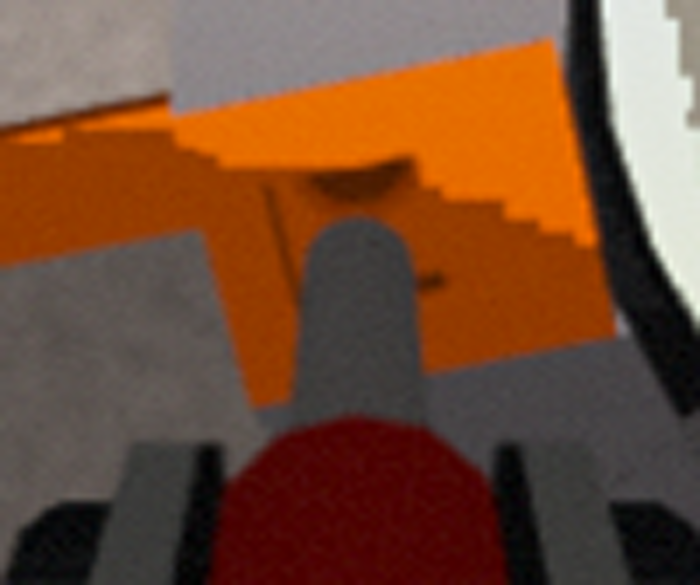

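Call:
send_rows([
  [[-0.006,0,0.2,0,15],[-0.006,0,0.4,0,15],[-0.006,0,0.6,0,15],[-0.006,0,0.8,0,15],[-0.006,0,0.8,0,15]],
])

```text
clock: 19.4
ee_pos: [431.5, 27.7, 140.5]
orientation: [-179.8, -0.0, 90.7]
contact_force: [0.2, -0.6, -0.7]
grip_width: 20.0
```

Call:
send_rows([
  [[0,0,0.06,0,15],[0,0,0.12,0,15],[0,0,0.18,0,15],[0,0,0.24,0,15],[0,0,0.24,0,15]],
])

```text
clock: 19.9
ee_pos: [431.9, 27.6, 129.8]
orientation: [-180.0, 0.0, 90.7]
contact_force: [-0.1, -0.3, -0.8]
grip_width: 20.0
```

Call:
send_rows([
  [[0,0,0.04,0,15],[0,0,0.08,0,15],[0,0,0.12,0,15],[0,0,0.12,0,15]],
])

```text
clock: 20.3
ee_pos: [431.9, 27.6, 123.8]
orientation: [-180.0, 0.0, 90.7]
contact_force: [-0.2, 0.5, -0.8]
grip_width: 19.9
```

Call:
send_rows([
  [[0,0,0.04,0,15],[0,0,0.08,0,15],[0,0,0.12,0,15],[0,0,0.16,0,15],[0,0,0.16,0,15]],
])

```text
clock: 20.8
ee_pos: [431.9, 27.6, 115.8]
orientation: [-180.0, 0.0, 90.7]
contact_force: [0.3, 0.4, -0.6]
grip_width: 20.0
```

Call:
send_rows([
  [[0,0,0.03,0,15],[0,0,0.06,0,15],[0,0,0.09,0,15],[0,0,0.12,0,15],[0,0,0.12,0,15]],
])

```text
clock: 21.3
ee_pos: [431.9, 27.7, 109.8]
orientation: [-180.0, 0.0, 90.7]
contact_force: [-0.3, 0.9, -0.7]
grip_width: 20.3
```

Call:
send_rows([
  [[0,0,0.02,0,15],[0,0,0.03,0,15],[0,0,0.03,0,15]],
])

```text
clock: 21.6
ee_pos: [432.0, 27.6, 108.5]
orientation: [-180.0, 0.0, 90.7]
contact_force: [0.3, 0.1, -1.2]
grip_width: 19.9
```

Call:
send_rows([
  [[0,0,0.012,0,15],[0,0,0.012,0,15],[0,0,0.012,0,15]],
])

```text
clock: 21.9
ee_pos: [432.0, 27.6, 107.9]
orientation: [-180.0, 0.0, 90.7]
contact_force: [-0.2, 0.5, -0.0]
grip_width: 20.1
```

Call:
send_rows([
  [[0,0,0,0,24],[0,0,0,0,28],[0,0,0,0,32],[0,0,0,0,34],[0,0,0,0,34]],
])

```text
clock: 22.4
ee_pos: [432.0, 27.6, 107.9]
orientation: [180.0, 0.0, 90.7]
contact_force: [0.1, 0.6, 1.6]
grip_width: 34.2
```

Call:
send_rows([
  [[0,0,-0.1,0,34],[0,0,-0.3,0,34],[0,0,-0.7,0,34],[0,0,-1.2,0,34],[0,0,-1.6,0,34]],
])

```text
clock: 22.9
ee_pos: [432.0, 27.6, 189.9]
orientation: [179.9, 0.0, 90.7]
contact_force: [0.3, 0.2, -0.2]
grip_width: 34.3
```

Call:
send_rows([
  [[-0.3,0,0,0,34],[-0.9,0,0,0,34],[-1.4,0,0,0,34],[-1.4,0,0,0,34],[-1.4,0,0,0,34]],
])

```text
clock: 23.4
ee_pos: [432.8, -42.5, 188.5]
orientation: [180.0, 0.0, 90.6]
contact_force: [0.7, 0.2, 0.3]
grip_width: 33.9
```

```bash
python3 - <<'E'
from h import *
s=status.get_state();print(s['clock'],s['ee_pos'].round(2),s['orientation'].round(2),s['contact_force'].round(1),s['grip_width'])
im,c=snap('wrist','w15'); im2,c2=snap('side','s15')
a=cv2.resize(im[30:230,150:350,::-1],None,fx=2,fy=2,interpolation=2); b=cv2.resize(im2[130:230,170:270,::-1],None,fx=4,fy=4,interpolation=2)
cv2.imwrite('pics/c15.png',np.hstack([a,b]))
def red(im):
    h=cv2.cvtColor(im,cv2.COLOR_RGB2HSV);H=h[:,:,0].astype(int);H[H>170]-=180
    m=((H>=-5)&(H<=3)&(h[:,:,1]>140)&(h[:,:,2]>50)).astype('uint8'); N,l,st,ce=cv2.connectedComponentsWithStats(m)
    return [(st[i].tolist(),ce[i]) for i in range(1,N) if st[i,4]>50]
for r in red(im): print('w',r,onz(c,[r[1]],118,True))
for r in red(im2): print('s',r)
print('side expected head top/bottom',proj(c2,[[432.1,28.6,118],[432.1,28.6,84],[432.1,28.6,101]]))
E
```

```text
23.4 [432.79 -42.53 188.5 ] [1.7997e+02 1.0000e-02 9.0640e+01] [0.7 0.2 0.3] 33.913732002762295
w ([234, 89, 34, 34, 840], array([250.66190476, 105.52738095])) [[431.97015856  29.19368966 118.        ]]
s ([195, 159, 9, 16, 119], array([199.28571429, 166.07563025]))
side expected head top/bottom [[199.18083899 160.51763259]
 [200.52414821 172.27494835]
 [199.85965191 166.45894358]]
```

View pics/c15.png

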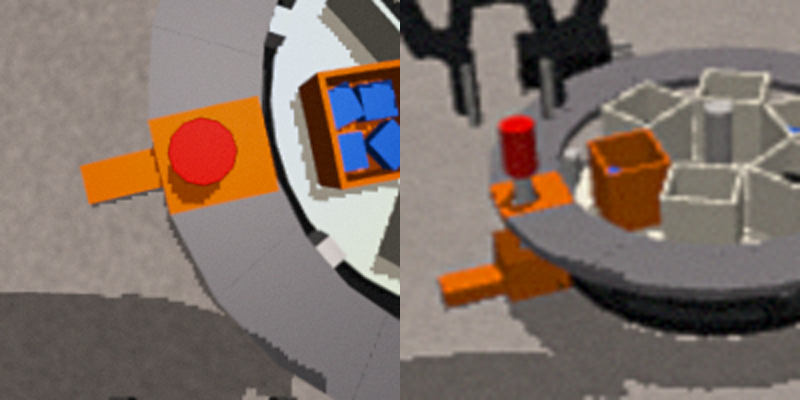

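```bash
python3 -c "
from workcell import sign_off
print(sign_off())"
```

```text
the job is handed in; nothing more can be done
None
```

The orange bin stands at the orange block, and the lock pin is in its socket, upright and released. I handed the job in at about 23.5 s; `sign_off` gave no verdict.

- **Turning:** I felt the ring top at about 66 mm over the bench. With the closed fingertips pressing about 10 N, I dragged the ring about 151° clockwise. The highest press I read was 10.9 N. The wrist camera then showed the hole about 1.4° past the front, so I pressed again and brought it back. After that it was about 0.4° (0.007 rad) off.
- **Pin:** I took it from the grey holder and lowered it through the ring's hole into the socket. I felt no resistance on the way down. I opened the fingers, backed away, and left the arm clear.
- **Last checks:**
  - The wrist camera put the head centre at (432.0, 29.2) mm, against my measured socket at (432.1, 28.6) mm.
  - In the side view the head stood within 0.6 pixel of where a fully seated pin should appear, about 1 mm in height.
  - The pin looked upright, and the force readings were near zero.
- **What I did not check:** I did not measure the ring angle again after the pin went in. I did not feel the pin reach the bottom before releasing it. I made no final position check of the adapter, switch box and router, but the arm never went near them.
- **Disagreement:** the cameras put the carousel's axis up to about 5 mm apart. I used a middle value for the drag, then corrected by looking straight through the hole at the socket.

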